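# Unhook the funnel and stand it in the filler port

## Robot

A 6-joint arm with a two-finger parallel gripper is mounted at the origin on the work surface. World frame = base frame: x ahead of the robot, y to its left, z up, the work surface at z = 0. Lengths are in m, angles in rad, forces in N, time in s.
With the tool pointing down it reaches from about 0.3 to 0.875 m from the base axis. Payload 6.4 kg.
Tool frame: the origin (TCP) lies midway between the tips of the shut fingers; the grasp point (between the pads) lies 19 mm behind it; z points along the fingers, y is the line along which they close (so a half turn about z gives the same grasp; the last joint's range is limited). The gripper opens to 85 mm and grips with 20 to 120 N. Pads are 22 mm wide; open, the fingers measure 114 mm over their backs; the gripper's body (76 mm by 85 mm) begins 54 mm behind the grasp point. The pads swing forward as they close: fully open they stand 13 mm farther back than shut.
Start: joints at [-1.459, 0.181, 1.607, -0, 1.354, -0.206], TCP at [0.18, -0.546, 0.231] pointing down, gripper open.
Joint ranges: [-2.99, 2.99], [-0.89, 2.07], [0.3, 2.58], [-1.14, 4.28], [0, 2.63], [-3.12, 3.12]. Speed limits (rad/s): [2.57, 2.57, 3.01, 3.14, 3.14, 3.14].

## Interface

Orientations are given as a unit quaternion [w, x, y, z].
In Python, from bench import sense, read_camera, close_job gives the robot as it stands.
- The arm moves only by the shell command python3 -m pendant 'ROWS' [FORCE]. ROWS is JSON, a list of rows, each a list of 7 numbers: the closure, from 0 (fully open) to 1 (shut), then the shift along the tool's x, y, z as a fraction of full scale, then the turn, a rotation vector about the tool's x, y, z as a fraction of full scale. A call has 1 to 20 rows; each row shifts and turns the commanded pose from where the row before left it, along the tool's axes as they then stand; what a row does not reach is not made up. Full scale, the value 1, is 50 cm for a shift and 45 degrees for a turn. A row lasts 1/8 s, in which the tool goes at most 62.5 mm and 10.7 degrees, less where a joint would pass 70% of its speed; a pose out of reach is approached as far as the arm can. A call with a number of a shift or a turn outside -1 to 1 is refused whole. A call with a gripper value outside its range is refused whole. The fingers move at their own pace and stop on an object; FORCE is the grip in N (left out, the last holds). Time passes only in rows, so rows that do not move let the fingers close. It gives the time, the measured TCP pose, the force, the opening and the grip force at its end, in the units of the state.
- sense(): the state, without advancing time (a new reading comes with each control period).
- read_camera(name): name is "scene" or "top" or "wrist"; returns a dict with "image" (480x640x3 uint8, red, green, blue), "depth" (480x640 float32, m along the optical axis (not along the pixel's ray), 0 where there is no reading), "intrinsics" (3x3 intrinsics, pixels), "D" ([k1, k2, p1, p2, k3] as OpenCV has them; the pictures are not rectified), "xyz" and "rotation" of the camera in the world; the wrist camera has in their place "tool_from_camera" (4x4, takes a point from camera to tool coordinates, whose origin is the TCP and whose axes are the flange's). Camera axes: x right, y up, looking along -z (the intrinsics and any distortion apply to the point x, -y, -z); pixel columns grow to the right and rows downward; lengths in m; the calibration is good to about 2 mm. A picture is of the moment at which its call begins: read the wrist's pose just before it.
- close_job(): hands the job in; it is judged then, once.
The state is a dict: "time_s": time; "q": joint angles; "joint_velocities": joint speeds; "joint_torque": joint torques, N m; "tool_pos": TCP position; "eef_rot": TCP orientation; "ft_force": force on the tool from outside, world axes, zero at the start; "moment": the same for the moment, N m; "width": opening from 0.0 (shut) to 1.0 (fully open); "finger_force": force on a finger pad.
Only numpy, scipy, OpenCV 4.12 (cv2) and the standard library are available. Lean on these libraries where they do the work, as an engineer would, in place of code of your own. Each camera call takes 0.05 s, during which the arm holds its last target. There are 200 camera calls.

## Task

Get the small hydraulic unit ready for topping up: first swing the dust cover on its pin fully aside so that the filler port is open. Then take the metal funnel out of its holder by raising its tab end, so that it tilts back over the retaining lips while its hook is still under the keeper bar, and draw it out. Lower the funnel into the filler port, spout down, until it sits flat on the neck, and let go, leaving the cover aside and the other things on the bench where they are.

Things in the scene. Friction and masses are not known exactly. Their poses are not given: they have to be found in the camera images.
- unit: Fixed hydraulic unit: grey tank, x -75 to +95 mm, y -65 to +145 mm, top 85 mm above the table; on it a blue motor 64 mm thick along x, centred at y = +108 mm, top 148 mm above the table. Origin: on the table under the filler port; z up. It may stand left or right of the robot's centre line, yaw up to 0.35 rad either way.
- port (a point): Centre of the mouth of the filler port, 105 mm above the table: a vertical steel neck, 52 mm outside, with a round bore 27 mm wide and more than 60 mm deep, 20 mm above the tank top. Axes as unit.
- cover_pin (a point): The cover's vertical pivot pin, 38 mm to the unit's +y from the port axis, at the height of the neck's top; the pin stands 10 mm above it.
- cover (a joint): Swing of the steel dust cover about its pin, rad: 0 = over the port; grows counter-clockwise seen from above, the knob end going towards the unit's +x; stop at 2.0. Stays where left (about 1 N at the knob); starts at 0 to 0.3. Plate 4 mm thick, 1 mm above the neck: a 44 mm disc centred 38 mm from the pin, on a 16 mm strip. 1.6 or more is fully aside.
- cover_knob (a point): Centre of the top of the cover's black round knob: an upright post 12 mm thick and 26 mm high, 62 mm from the pin. This point is 136 mm above the table.
- holder: Fixed dark steel holder, on the side opposite the unit, yaw up to 0.35 rad. Origin: on the table under the hanging funnel's axis; +x is its open end, away from the robot. Two level prongs along x, 10 mm wide, at y = -54 and +54 mm, x -95 to +41, tops 125 mm above the table, carry the funnel's flange; on their ends (x 37 to 41) stand lips 15 mm high. Open between the prongs.
- keeper (a point): Middle of the underside of the holder's keeper bar, 131.5 mm above the table: 8 mm square, 118 mm long along the holder's y, at x -72 to -64 mm of the holder. The funnel's hook lies under it (1.5 mm gap) between cheeks 32 mm apart; open behind and below.
- funnel: Loose metal funnel, about 0.16 kg, hanging in the holder, its x along the holder's x. Origin: centre of the spout's end, at first 35 mm above the table; z up, x towards the grip tab. Spout 20 mm thick (15 at the tip), 45 mm long; flat shoulder 44 mm wide at z = 45 mm, which sits on the neck of the port; cone to 88 mm wide at z = 90; flange 120 mm wide, z = 90 to 95.
- grip_tab (a point): Centre of the funnel's grip tab: an upright plate 9 mm thick (funnel y), x 56 to 90 mm, z 90 to 136 mm of the funnel; this point is at x = 73, z = 116 mm. Axes as funnel. Raised about 0.3 rad, turning about the tongue just under the keeper, the funnel can be drawn level along +x by 28 mm, then lifted.
- hook_tip (a point): Top of the funnel hook's upturned end, at x = -80, z = 99 mm of the funnel. The hook is a tongue 24 mm wide, 5 mm thick (z = 90 to 95), reaching to x = -82 mm, its last 4 mm turned up by 4 mm behind the keeper. The keeper stops a straight lift; hook and lips stop a straight pull.
- jar: Bystander: a jar 64 mm wide, 90 mm tall; leave alone. Origin: centre of its underside.
- wrench: Bystander: a wrench lying on the bench; leave alone.
- can: Bystander: an upright can 66 mm wide, 170 mm tall; leave alone. Origin: centre of its underside.
There are look-alikes about, which are no part of the job. What is shaped like the holder but pink or red is not meant.

How it is judged:
By the outcome, as a careful person would: the job done as asked, in the order asked, and still so for the second after the job is handed in, with the robot touching nothing.
It also fails if it takes over 66 s, if anything falls off the work surface, if the arm or the gripper's body presses on something with over 40 N, if the wrist force passes 120 N, or if a joint passes its speed limit or range.

## Working session

There is one attempt and no reset: what is moved stays moved. The work goes in short steps, Python scripts to look and compute and a shell command to move; the robot and the scene stay as the last step left them, time stands still between calls to the robot, and variables do not carry over. Pictures are saved under pics/ and viewed, at most 10 in all, crops included, and the job is handed in when it is done.

```bash
ls; mkdir -p pics; cat > h.py <<'E'
import numpy as np, cv2
from bench import sense, read_camera
def grab(n):
    s=sense(); c=read_camera(n); c['s']=s; return c
def pts(c):
    """world points HxWx3 from depth"""
    K=c['intrinsics'];D=np.array(c['D'],float);h,w=c['depth'].shape
    u,v=np.meshgrid(np.arange(w),np.arange(h))
    n=cv2.undistortPoints(np.stack([u,v],-1).reshape(-1,1,2).astype(float),np.array(K),D).reshape(h,w,2)
    d=c['depth'][...,None]
    p=np.concatenate([n[...,:1]*d,-n[...,1:]*d,-d],-1)
    R,t=pose(c); return p@R.T+t
def quat(q):
    from scipy.spatial.transform import Rotation as Ro
    q=np.array(q); return Ro.from_quat([q[1],q[2],q[3],q[0]]).as_matrix()
def pose(c):
    if 'tool_from_camera' in c:
        T=np.array(c['tool_from_camera']);Rt=quat(c['s']['eef_rot']);
        return Rt@T[:3,:3], Rt@T[:3,3]+np.array(c['s']['tool_pos'])
    r=np.array(c['rotation'])
    return (r if r.shape==(3,3) else quat(r)), np.array(c['xyz'])
E
cat > a.py <<'E'
from h import *
for n in ['scene','top']:
    c=grab(n); cv2.imwrite(f'pics/{n}0.png',c['image'][...,::-1]); np.savez(f'{n}0.npz',p=pts(c),im=c['image'])
    print(n,c['xyz'],np.round(pose(c)[0],2).tolist(),c['D'],np.array(c['intrinsics']).tolist())
print(sense())
E
python3 a.py
```

```text
pics
scene [1.3929413  1.26010108 1.54999376] [[-0.8, -0.42, 0.43], [0.6, -0.57, 0.56], [0.01, 0.71, 0.7]] [-0.17796465  0.          0.          0.          0.        ] [[618.3911687824856, 0.0, 320.2778004638972], [0.0, 618.3911687824856, 233.2216412433266], [0.0, 0.0, 1.0]]
top [0.43192996 0.11446724 1.61462232] [[0.02, 1.0, -0.05], [-1.0, 0.02, 0.01], [0.01, 0.05, 1.0]] [-0.1468325  0.         0.         0.         0.       ] [[555.9306716957892, 0.0, 322.89761028124695], [0.0, 555.9306716957892, 240.28177542625664], [0.0, 0.0, 1.0]]
{'time_s': 0.1, 'q': array([-1.45929491e+00,  1.81473662e-01,  1.60790114e+00,  1.15473751e-05,
        1.35379851e+00, -2.06291906e-01]), 'joint_velocities': array([-0.00132564, -0.00052917, -0.00308506, -0.00171354, -0.00046911,
       -0.0020589 ]), 'joint_torque': array([ 1.79945764e-04, -4.45874727e+01, -3.52238774e+01, -2.15387395e-04,
        4.14460665e-03,  3.92025868e-05]), 'tool_pos': array([ 0.1796395 , -0.5457004 ,  0.23047367]), 'eef_rot': array([-7.89175920e-04,  9.87402353e-01,  1.58227583e-01,  4.30748541e-05]), 'ft_force': array([-0.43908222,  0.20485176, -0.01751669]), 'moment': array([-0.02989092,  0.06287348, -0.01537003]), 'finger_force': 0.0, 'width': 0.9991557036250024}
```

View pics/top0.png

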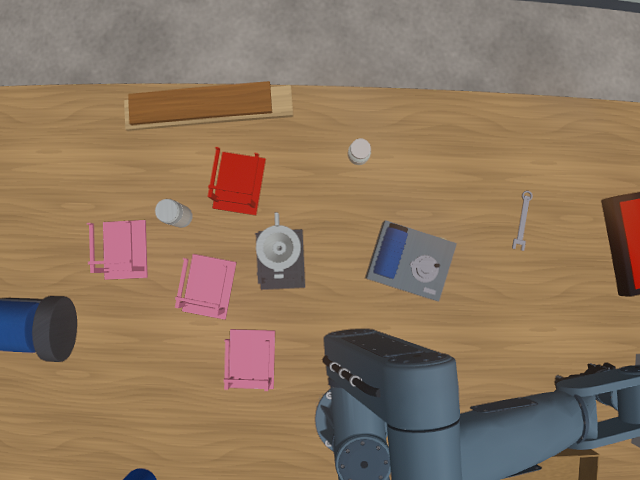

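View pics/scene0.png

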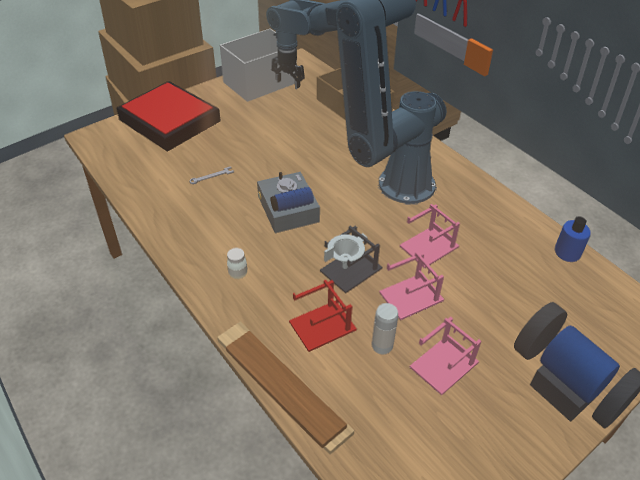

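The top view shows the unit at about (412,262), with the port at (425,268) and the knob at (437,265). The dark holder with the funnel is at (279,250), tab up at (277,218), hook at (279,275). The pink and red holders are decoys. The jar is at (360,151), the can at (173,212) and the wrench at (522,220).

```bash
cat > b.py <<'E'
from h import *
z=np.load('top0.npz');p=z['p'];im=z['im'].astype(int)
v,u=np.mgrid[:480,:640]
def box(a,b,c,d): return (u>a)&(u<b)&(v>c)&(v<d)
U=box(355,465,210,310)
g=im.max(2)-im.min(2)
tank=U&(abs(p[...,2]-.085)<.012)
def rect(m): 
    q=p[m][:,:2].astype(np.float32)*1000; r=cv2.minAreaRect(q); return r,m.sum()
print('tank',rect(tank), p[tank].mean(0))
blue=U&(im[...,2]>im[...,0]+40); print('blue',rect(blue&(p[...,2]>.12)),p[blue][:,2].max())
knob=U&(im.max(2)<70)&(p[...,2]>.12); print('knob',knob.sum(),p[knob].mean(0),p[knob][:,2].max(),u[knob].mean(),v[knob].mean())
cov=U&(abs(p[...,2]-.11)<.005)&(g<30); print('cov/neck',cov.sum(),rect(cov))
H=box(245,315,205,300)
fl=H&(abs(p[...,2]-.130)<.006)&(im.min(2)>110)
q=p[fl][:,:2]; hull=cv2.convexHull((q*1000).astype(np.float32));print('flange',cv2.minEnclosingCircle(hull),fl.sum())
tab=H&(p[...,2]>.150); print('tab',tab.sum(),rect(tab),p[tab].mean(0),p[tab][:,2].max())
base=H&(p[...,2]<.03)&(im.max(2)<90)&(p[...,2]>0.0);print('base',rect(base),p[base][:,2].mean())
# zoomed crop of both
a=cv2.resize(z['im'][205:305,245:315],None,fx=5,fy=5,interpolation=cv2.INTER_CUBIC);b=cv2.resize(z['im'][215:305,360:460],None,fx=4,fy=5.5,interpolation=cv2.INTER_CUBIC)
b=cv2.resize(b,(440,500));cv2.imwrite('pics/crop0.png',np.hstack([a,b])[...,::-1])
E
python3 b.py
```

```text
tank (((458.22357177734375, -146.56805419921875), (211.663818359375, 171.3787841796875), 73.597900390625), np.int64(3030)) [ 0.45085899 -0.1624815   0.08558761]
blue (((484.3069152832031, -6.1722412109375), (228.2576904296875, 130.71853637695312), 83.66973876953125), np.int64(851)) 1.6146223200109924
knob 40 [ 0.51846155 -0.11391633  0.17143427] 1.6146223200109924 404.675 236.525
cov/neck 290 (((452.2253112792969, -111.53250122070312), (179.06173706054688, 123.66682434082031), 52.50094223022461), np.int64(290))
flange ((488.34521484375, 224.1962890625), 85.60834503173828) 849
tab 78 (((496.921142578125, 178.9166259765625), (181.58352661132812, 23.18942642211914), 37.48251724243164), np.int64(78)) [0.51381609 0.18724114 0.67118899] 1.6146223200109924
base (((455.92034912109375, 218.04412841796875), (167.27548217773438, 124.82360076904297), 4.020703315734863), np.int64(672)) 0.010673163390238681
```

View pics/crop0.png

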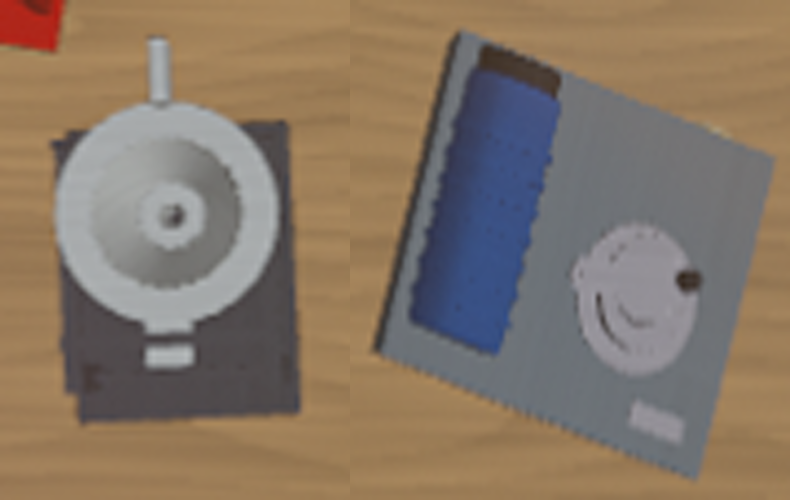

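Left crop: the funnel flange is centred near (168,215), the tab near (160,68), pointing +x, and the hook behind the bar at (170,355). Right crop: the knob is at (688,280), the cover pin at about (580,270), and the cover is slightly open. Next step is ray-casting these onto known heights.

```bash
cat >> h.py <<'E'
def ray(c,uv,z):
    K=np.array(c['intrinsics']);D=np.array(c['D'],float)
    n=cv2.undistortPoints(np.array(uv,float).reshape(-1,1,2),K,D).reshape(-1,2)
    R,t=pose(c); d=np.c_[n[:,0],-n[:,1],-np.ones(len(n))]@R.T
    return t+d*((z-t[2])/d[:,2])[:,None]
def cents(m,minA=5):
    n,l,st,ce=cv2.connectedComponentsWithStats(m.astype(np.uint8)); return [(ce[i],st[i,4],l==i) for i in range(1,n) if st[i,4]>=minA]
E
cat > c.py <<'E'
from h import *
c=grab('top');im=c['image'].astype(int);p=pts(c)
v,u=np.mgrid[:480,:640]
def box(a,b,c,d): return (u>a)&(u<b)&(v>c)&(v<d)
for ce,A,_ in cents(box(428,446,255,275)&(im.max(2)<90)): print('knob',ce,A,ray(c,[ce],.136))
lum=im.mean(2);H=box(248,308,208,290)
tab=box(268,285,208,224)&(lum>150)&(im.max(2)-im.min(2)<40)
for ce,A,_ in cents(tab): print('tab',ce,A,ray(c,[ce],.171))
fl=H&(lum>140)&(im.max(2)-im.min(2)<40)
for ce,A,m in cents(fl,10):
    k=np.argwhere(m)[:,::-1]; print('bright',ce,A,k.min(0),k.max(0))
    if A>300:
        k=k[(k[:,1]>226)&(k[:,1]<267)]; w=ray(c,k,.130)[:,:2]*1000
        hull=cv2.convexHull(w.astype(np.float32))[:,0]; print('circ',cv2.minEnclosingCircle(hull)); 
        A_=np.c_[2*hull,np.ones(len(hull))];s=np.linalg.lstsq(A_,(hull**2).sum(1),rcond=None)[0];print('fit',s[:2],np.sqrt(s[2]+s[:2]@s[:2]))
    elif ce[1]>265: print('hook',ray(c,[ce],.132))
base=box(245,315,225,300)&(lum<90)
w=ray(c,np.argwhere(base)[:,::-1],.006)[:,:2].astype(np.float32)*1000;print('base',cv2.minAreaRect(w))
# port: neck/cover disc bright
cv=box(405,445,250,290)&(lum>145)
for ce,A,m in cents(cv,20): print('disc',ce,A,cv2.minEnclosingCircle(cv2.convexHull(ray(c,np.argwhere(m)[:,::-1],.11)[:,:2].astype(np.float32)*1000)))
E
python3 c.py
```

```text
knob [436.8125 265.    ] 16 [[ 0.44688294 -0.20600463  0.136     ]]
tab [276. 218.] 33 [[0.55955977 0.22465878 0.171     ]]
bright [276.5 218.5] 48 [275 213] [278 224]
bright [276.1569433  246.59819228] 1217 [256 225] [299 271]
circ ((485.7403259277344, 221.53643798828125), 59.50517272949219)
fit [486.06806273 221.78597362] 58.61669411967413
bright [278.4516129  275.77419355] 31 [274 274] [283 277]
hook [[0.40883529 0.21695672 0.132     ]]
base ((455.7191467285156, 223.098876953125), (168.95761108398438, 136.85247802734375), 4.27724027633667)
disc [424.11083123 268.44584383] 397 ((438.05474853515625, -175.6002655029297), 37.52304458618164)
```

```bash
python3 -m pendant '[[0,0,0,0,0,0,-0.176],[0,0,0,0,0,0,-0.176],[0,0,0,0,0,0,-0.176],[0,0,0,0,0,0,-0.176],[0,0,0,0,0,0,-0.176],[0,0,0,0,0,0,-0.176],[0,0,0,0,0,0,-0.176],[0,0.08,0.032,0,0,0,0],[0,0.08,0.032,0,0,0,0],[0,0.08,0.032,0,0,0,0],[0,0.08,0.032,0,0,0,0],[0,0.08,0.032,0,0,0,0],[0,0.08,0.032,0,0,0,0],[0,0.08,0.032,0,0,0,0],[0,0.08,0.032,0,0,0,0],[0,0.08,0.032,0,0,0,0],[0,0.08,0.032,0,0,0,0],[0,0,0,0,0,0,0],[0,0,0,0,0,0,0]]'
cat > go.py <<'E'
import sys
from h import *
from scipy.spatial.transform import Rotation as Ro
# usage: go.py x y z toolx_angle_deg : delta from measured pose; shift after and before the turn
def go(x,y,z,a,pitch=0):
    s=sense();R=quat(s['eef_rot']);a=np.radians(a)
    T=np.c_[[np.cos(a),np.sin(a),0],[np.sin(a),-np.cos(a),0],[0,0,-1]]
    d=np.array([x,y,z])-s['tool_pos']
    print('rotvec/45deg',np.round(Ro.from_matrix(R.T@T).as_rotvec()/(np.pi/4),3),'shift/0.5 pre',np.round(R.T@d/.5,4),'post',np.round(T.T@d/.5,4),'q',np.round(s['q'],2),'t',s['time_s'])
if __name__=='__main__': go(*map(float,sys.argv[1:]))
E
python3 go.py 0.4469 -0.206 0.119 73.6
cat > w.py <<'E'
import sys
from h import *
c=grab('wrist');cv2.imwrite(f'pics/{sys.argv[1]}.png',c['image'][...,::-1])
import pickle;pickle.dump(c,open(sys.argv[1]+'.pkl','wb'))
E
python3 w.py w1
```

```text
time_s: 2.52
tool_pos: [0.4455, -0.2075, 0.2311]
eef_rot: [-0.0, 0.8, 0.6, -0.0]
ft_force: [-0.8, 0.3, -0.4]
width: 1.005
finger_force: 0.0
rotvec/45deg [-0.001  0.     0.002] shift/0.5 pre [0.0037 0.0019 0.2241] post [0.0037 0.0017 0.2241] q [-0.68 -0.01  1.81 -0.    1.34 -0.39] t 2.525
```

View pics/w1.png

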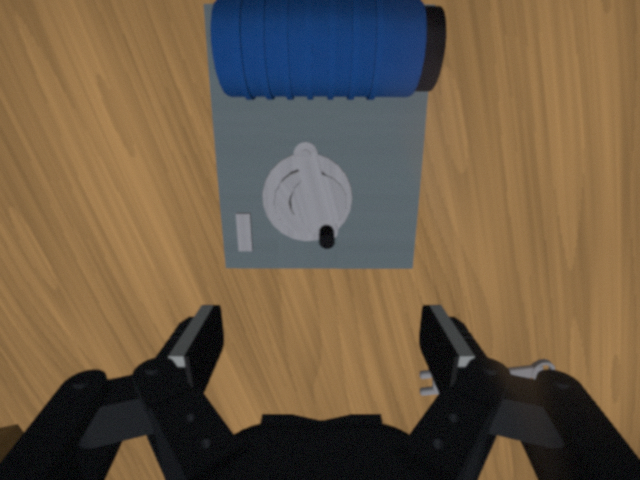

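The wrist view is aligned with the unit. It shows the knob top at about (327,230), the pin at about (305,150), the neck and cover around (307,197) and the tank edges at u≈225–420.

```bash
cat > d.py <<'E'
from h import *
import pickle
c=pickle.load(open('w1.pkl','rb'));im=c['image'].astype(int);p=pts(c)
v,u=np.mgrid[:480,:640]
k=(u>305)&(u<350)&(v>215)&(v<260)&(im.max(2)<60)
for ce,A,m in cents(k):
    q=np.argwhere(m)[:,::-1];w=p[m];w=w[(w[:,2]>.132)&(w[:,2]<.14)];print(ce,A,q.min(0),q.max(0),'top pts',len(w),np.median(w,0) if len(w) else '')
    print(ray(c,[[ce[0],q[:,1].min()+7]],.136))
br=(u>250)&(u<365)&(v>135)&(v<250)&(im.min(2)>100)
Rz=br&(p[...,2]>.1)&(p[...,2]<.109)
w=p[br&(p[...,2]>.1)&(p[...,2]<.112)][:,:2].astype(np.float32)*1000
print('hull', cv2.minEnclosingCircle(w))
# neck: lower-left circle: pixels of bright with v in neck, fit circle on left/right/bottom edge on z=.105
q=np.argwhere(br)[:,::-1]; q=q[(q[:,1]>165)]
e=[]
for vv in range(172,230): 
    r=q[q[:,1]==vv][:,0]; e+=[[r.min(),vv]]+([[r.max(),vv]] if vv<215 else [])
W=ray(c,e,.105)[:,:2]*1000
s=np.linalg.lstsq(np.c_[2*W,np.ones(len(W))],(W**2).sum(1),rcond=None)[0];print('neck',s[:2],np.sqrt(s[2]+s[:2]@s[:2]))
print('pin', ray(c,[[305,148]],.112))
t=(p[...,2]>.08)&(p[...,2]<.09);print('tank',cv2.minAreaRect(p[t][:,:2].astype(np.float32)*1000))
E
python3 d.py
```

```text
[326.27306273 236.8597786 ] 271 [320 226] [333 248] top pts 185 [ 0.44858156 -0.20817145  0.13596651]
[[ 0.44991099 -0.20300709  0.136     ]]
hull ((451.122802734375, -176.9270477294922), 38.88728713989258)
neck [ 440.64324714 -180.87777719] 35.60446140485394
pin [[ 0.4512591  -0.14286614  0.112     ]]
tank ((459.939453125, -148.07330322265625), (210.6309356689453, 171.06593322753906), 73.43414306640625)
```

```bash
python3 -m pendant '[[0,0.002,0.006,0.05,0,0,0],[0,0,0,0.06,0,0,0],[0,0,0,0.06,0,0,0],[0,0,0,0.06,0,0,0],[0,0,0,0,0,0,0],[1,0,0,0,0,0,0],[1,0,0,0,0,0,0],[1,0,0,0,0,0,0],[1,0,0,0,0,0,0],[1,0,0,0,0,0,0],[1,0,0,0,0,0,0],[1,0,0,0,0,0,0],[1,0,0,0,0,0,0]]' 25
python3 go.py 0.4498 -0.1471 0.115 73.6
```

```text
time_s: 4.2
tool_pos: [0.4493, -0.2075, 0.1168]
eef_rot: [0.0, 0.8, 0.599, 0.0]
ft_force: [-0.5, -0.0, 5.6]
width: 0.124
finger_force: 24.8
rotvec/45deg [0.001 0.    0.001] shift/0.5 pre [ 0.1163 -0.0331  0.0035] post [ 0.1162 -0.0332  0.0035] q [-0.67  0.14  1.9  -0.    1.09 -0.39] t 4.2
```

```bash
python3 -m pendant '[[1,0,0,-0.003,0,0,0],[1,0.0089,0.0226,0,0,0,0],[1,0.013,0.0201,0,0,0,0],[1,0.0171,0.0176,0,0,0,0],[1,0.0203,0.0139,0,0,0,0],[1,0,0,0,0,0,0],[1,0.0226,0.0096,0,0,0,0],[1,0.0241,0.0049,0,0,0,0],[1,0.0246,0,0,0,0,0],[1,0.0241,-0.0049,0,0,0,0],[1,0,0,0,0,0,0],[1,0,0,0,0,0,0]]'
python3 go.py 0.4498 -0.1471 0.115 73.6
```

```text
time_s: 5.7
tool_pos: [0.5148, -0.1444, 0.1179]
eef_rot: [0.003, 0.801, 0.599, 0.003]
ft_force: [16.0, -1.8, -18.8]
width: 0.124
finger_force: 24.4
rotvec/45deg [ 0.011 -0.002  0.001] shift/0.5 pre [-0.0418 -0.1233  0.0047] post [-0.0419 -0.1232  0.0058] q [-0.5   0.22  1.81  0.    1.1  -0.21] t 5.7
```

```bash
python3 -m pendant '[[0.5,0,0,0,0,0,0],[0.4,0,0,0,0,0,0],[0.4,0,0,0,0,0,0],[0.4,0,0,-0.04,0,0,0],[0.3,0,0,-0.08,0,0,0],[0,-0.05,0,-0.08,0,0,0],[0,-0.06,0,-0.06,0,0,0],[0,0,0,0,0,0,0],[0,0,0,0,0,0,0]]'
python3 w.py w2; python3 go.py 0.5596 0.2247 0.25 3.4
```

```text
time_s: 6.82
tool_pos: [0.4951, -0.1971, 0.247]
eef_rot: [-0.001, 0.801, 0.599, 0.0]
ft_force: [0.3, -0.1, -0.5]
width: 0.997
finger_force: 0.0
rotvec/45deg [-0.003  0.     1.561] shift/0.5 pre [ 0.845  -0.113  -0.0059] post [ 0.1791 -0.8335 -0.0071] q [-0.6   0.07  1.69  0.    1.38 -0.32] t 6.875
```

View pics/w2.png

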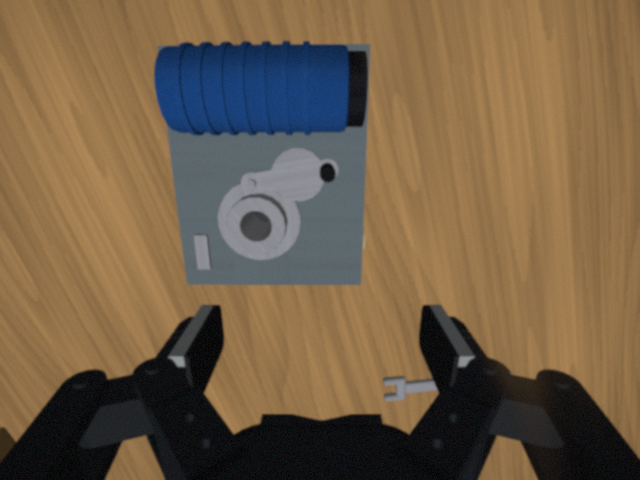

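The cover is aside: its knob is at (327,172), the pin at (250,182) and the open bore at (256,226). Next I'll measure the bore and move above the funnel.

```bash
cat > e.py <<'E'
from h import *
import pickle
c=pickle.load(open('w2.pkl','rb'));im=c['image'].astype(int);p=pts(c);v,u=np.mgrid[:480,:640]
k=(u>230)&(u<285)&(v>203)&(v<250)&(im.max(2)<95)
for ce,A,m in cents(k,50):
    q=np.argwhere(m)[:,::-1];h=ray(c,q,.105)[:,:2].astype(np.float32)*1000;print('bore',ce,A,cv2.minEnclosingCircle(h),h.mean(0))
r=(u>215)&(u<305)&(v>180)&(v<265)&(abs(p[...,2]-.105)<.003)
print('neck top',r.sum(),cv2.minEnclosingCircle(p[r][:,:2].astype(np.float32)*1000),p[r].mean(0))
k=(u>310)&(u<345)&(v>155)&(v<190)&(im.max(2)<60);w=p[k];w=w[abs(w[:,2]-.136)<.004];print('knob',w.mean(0)*1000)
t=(p[...,2]>.08)&(p[...,2]<.09);print('tank',cv2.minAreaRect(p[t][:,:2].astype(np.float32)*1000))
E
python3 e.py
python3 -m pendant '[[0,0,0,0,0,0,0.195],[0,0,0,0,0,0,0.195],[0,0,0,0,0,0,0.195],[0,0,0,0,0,0,0.195],[0,0,0,0,0,0,0.195],[0,0,0,0,0,0,0.195],[0,0,0,0,0,0,0.195],[0,0,0,0,0,0,0.195],[0,0.01,-0.0834,0,0,0,0],[0,0.01,-0.0834,0,0,0,0],[0,0.01,-0.0834,0,0,0,0],[0,0.01,-0.0834,0,0,0,0],[0,0.01,-0.0834,0,0,0,0],[0,0.01,-0.0834,0,0,0,0],[0,0.01,-0.0834,0,0,0,0],[0,0.01,-0.0834,0,0,0,0],[0,0.01,-0.0834,0,0,0,0],[0,0.01,-0.0834,0,0,0,0],[0,0,0,0,0,0,0],[0,0,0,0,0,0,0]]'
python3 w.py w3; python3 go.py 0.5596 0.2247 0.25 3.4
```

```text
bore [255.43546099 225.8070922 ] 705 ((439.0816955566406, -183.65138244628906), 13.247014999389648) [ 439.25052 -183.4542 ]
neck top 2003 ((439.3450012207031, -183.25967407226562), 26.179094314575195) [ 0.44010662 -0.18251157  0.10503929]
knob [ 511.69769415 -153.6614548   136.08151379]
tank ((459.94378662109375, -148.240234375), (210.75784301757812, 170.85470581054688), 73.6066665649414)
time_s: 9.38
tool_pos: [0.5193, 0.2218, 0.2464]
eef_rot: [0.0, 1.0, 0.031, -0.001]
ft_force: [0.1, -0.8, -0.2]
width: 0.999
finger_force: 0.0
rotvec/45deg [0.001 0.002 0.001] shift/0.5 pre [ 0.0802 -0.002  -0.0066] post [ 0.0802 -0.0021 -0.0065] q [ 0.19  0.15  1.61 -0.    1.38  1.7 ] t 9.425
```

View pics/w3.png

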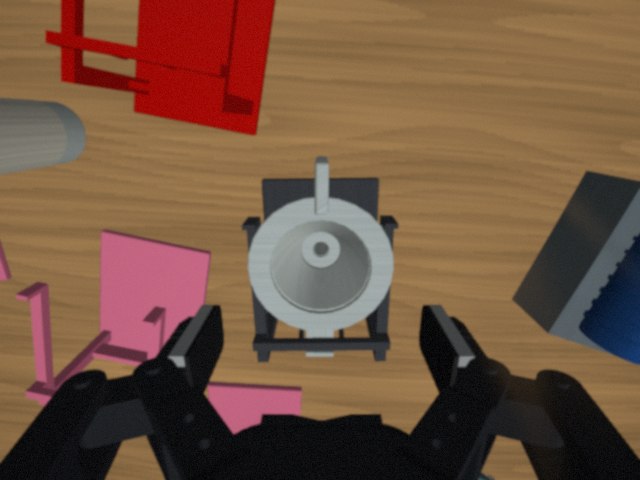

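The funnel is centred at about (320,262), with the tab at (321,185), the lips at (251,222) and (388,222), the keeper at (321,343) and the hook just below it at (320,353). The tool is already nearly aligned with the holder.

```bash
cat > f.py <<'E'
from h import *
import pickle
c=pickle.load(open('w3.pkl','rb'));im=c['image'].astype(int);p=pts(c);v,u=np.mgrid[:480,:640]
b=(abs(u-320)<90)&(v>140)&(v<375)
t=b&(abs(p[...,2]-.171)<.004)&(v<230);q=p[t][:,:2].astype(np.float32)*1000;print('tab top',t.sum(),cv2.minAreaRect(q),q.mean(0),np.median(p[t][:,2]))
f=b&(abs(p[...,2]-.130)<.003)&(im.min(2)>90)&(v<332);q=p[f][:,:2].astype(np.float32)*1000;print('flange',cv2.minEnclosingCircle(q))
h=b&(im.min(2)>100)&(v>348);q=np.argwhere(h)[:,::-1];print('hook',len(q),ray(c,[q.mean(0)],.134))
k=b&(im.max(2)<75)&(abs(p[...,2]-.1395)<.005)&(v>330);q=p[k][:,:2].astype(np.float32)*1000;print('keeper',cv2.minAreaRect(q))
for s in (-1,1):
    l=b&(abs(p[...,2]-.140)<.006)&(im.max(2)<80)&(v<240)&((u-320)*s>0);print('lip',l.sum(),p[l].mean(0)*1000)
E
python3 f.py
```

```text
tab top 732 ((560.2078247070312, 223.3324432373047), (34.10776138305664, 8.830082893371582), 3.1739187240600586) [560.7152  223.59262] 0.17095724036144241
flange ((486.39971923828125, 220.1627960205078), 60.564796447753906)
hook 142 [[0.40686814 0.21603913 0.134     ]]
keeper ((419.3912658691406, 215.54478454589844), (9.38927173614502, 116.54175567626953), 4.02480411529541)
lip 99 [522.80137842 275.76777049 139.01730338]
lip 99 [530.32142112 170.19270417 139.09321522]
```

```bash
python3 -m pendant '[[0,0.041,0.001,0,0,0,0],[0,0.041,0.001,0,0,0,0],[0,0,0,0.055,0,0,0],[0,0,0,0.06,0,0,0],[0,0,0,0.06,0,0,0],[0,0,0,0.053,0,0,0],[0,0,0,0,0,0,0],[1,0,0,0,0,0,0],[1,0,0,0,0,0,0],[1,0,0,0,0,0,0],[1,0,0,0,0,0,0],[1,0,0,0,0,0,0],[1,0,0,0,0,0,0],[1,0,0,0,0,0,0],[1,0,0,0,0,0,0],[1,0,0,0,0,0,0]]' 90
```

```text
time_s: 11.42
tool_pos: [0.5615, 0.2232, 0.1343]
eef_rot: [-0.0, 1.0, 0.03, 0.0]
ft_force: [-0.6, 0.2, 5.8]
width: 0.093
finger_force: 87.7
```

```bash
python3 -m pendant '[[1,-0.0005,0,-0.0109,0,0.049,0],[1,-0.0005,0,-0.0109,0,0.049,0],[1,-0.0005,0,-0.0109,0,0.049,0],[1,-0.0005,0,-0.0109,0,0.049,0],[1,0,0,0,0,0,0]]'
```

```text
time_s: 12.05
tool_pos: [0.5586, 0.223, 0.1561]
eef_rot: [-0.002, 0.997, 0.03, 0.078]
ft_force: [0.5, -0.0, -0.5]
width: 0.091
finger_force: 87.5
```

```bash
python3 -m pendant '[[1,-0.0005,0,-0.0109,0,0.049,0],[1,-0.0005,0,-0.0109,0,0.049,0],[1,-0.0005,0,-0.0109,0,0.049,0],[1,-0.0005,0,-0.0109,0,0.049,0],[1,0,0,0,0,0,0]]'; python3 - <<'E'
from h import *
c=grab('scene');cv2.imwrite('pics/s2.png',cv2.resize(c['image'][180:320,270:430],None,fx=4,fy=4)[...,::-1])
E
```

```text
time_s: 12.68
tool_pos: [0.5529, 0.2227, 0.177]
eef_rot: [-0.005, 0.988, 0.03, 0.154]
ft_force: [0.4, -0.0, -1.8]
width: 0.094
finger_force: 87.6
```

View pics/s2.png

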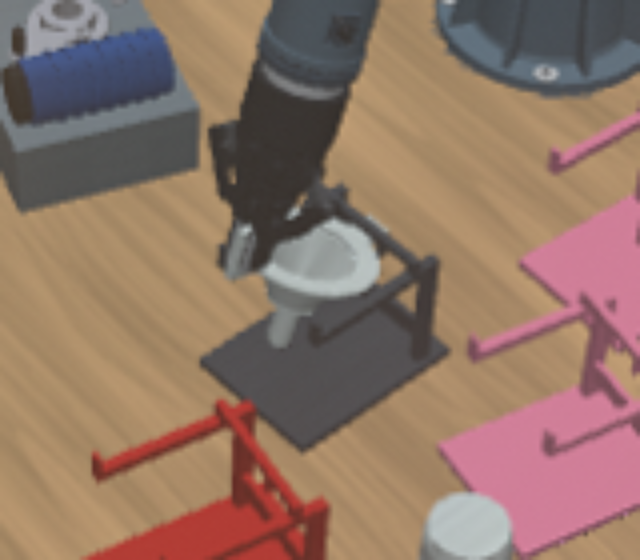

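The funnel is tilted tab-up in the dark holder, with the hook still under the bar. Now draw it out level, then lift.

```bash
python3 -m pendant '[[1,0.0115,0,0.0037,0,0,0],[1,0.0115,0,0.0037,0,0,0],[1,0.0115,0,0.0037,0,0,0],[1,0.0115,0,0.0037,0,0,0],[1,0.0115,0,0.0037,0,0,0],[1,0,0,0,0,0,0]]'; python3 -m pendant '[[1,0.006,0,-0.019,0,0,0],[1,0.006,0,-0.019,0,0,0],[1,0.0152,0,-0.0477,0,0,0],[1,0.0152,0,-0.0477,0,0,0],[1,0.0152,0,-0.0477,0,0,0],[1,0.0152,0,-0.0477,0,0,0],[1,0.0152,0,-0.0477,0,0,0],[1,0,0,0,0,0,0]]'
```

```text
time_s: 13.48
tool_pos: [0.5841, 0.2244, 0.1764]
eef_rot: [-0.005, 0.988, 0.03, 0.153]
ft_force: [0.7, 1.3, -1.4]
width: 0.092
finger_force: 87.6
time_s: 14.48
tool_pos: [0.5849, 0.2248, 0.3254]
eef_rot: [-0.005, 0.987, 0.03, 0.156]
ft_force: [-0.5, 0.8, -2.1]
width: 0.092
finger_force: 87.6
```

```bash
python3 -m pendant '[[1,0,0,0,0,-0.098,0],[1,0,0,0,0,-0.098,0],[1,0,0,0,0,-0.098,0],[1,0,0,0,0,-0.098,0],[1,-0.0161,0.0666,0,0,0,0],[1,-0.0161,0.0666,0,0,0,0],[1,-0.0161,0.0666,0,0,0,0],[1,-0.0161,0.0666,0,0,0,0],[1,-0.0161,0.0666,0,0,0,0],[1,-0.0161,0.0666,0,0,0,0],[1,-0.0161,0.0666,0,0,0,0],[1,-0.0161,0.0666,0,0,0,0],[1,-0.0161,0.0666,0,0,0,0],[1,-0.0161,0.0666,0,0,0,0],[1,-0.0161,0.0666,0,0,0,0],[1,-0.0161,0.0666,0,0,0,0],[1,0,0,0,0,0,0],[1,0,0,0,0,0,0]]'
python3 go.py 0.5134 -0.1798 0.159 3.4
python3 - <<'E'
from h import *
c=grab('scene');c2=grab('top');p=pts(c);np.savez('s3.npz',p=p,im=c['image'],p2=pts(c2),im2=c2['image'])
a=cv2.resize(c['image'][120:270,220:350],(480,554));b=cv2.resize(c2['image'][200:315,360:460],None,fx=3.2,fy=4.82)
cv2.imwrite('pics/s3.png',np.hstack([a,b[:554]])[...,::-1])
E
```

```text
time_s: 16.73
tool_pos: [0.511, -0.1797, 0.3207]
eef_rot: [-0.001, 1.0, 0.03, -0.0]
ft_force: [0.6, 0.8, -2.3]
width: 0.093
finger_force: 87.9
rotvec/45deg [-0.001  0.001  0.001] shift/0.5 pre [0.005  0.0008 0.3235] post [0.0047 0.0004 0.3235] q [-0.56  0.04  1.58  0.    1.52  0.95] t 16.725
```

View pics/s3.png

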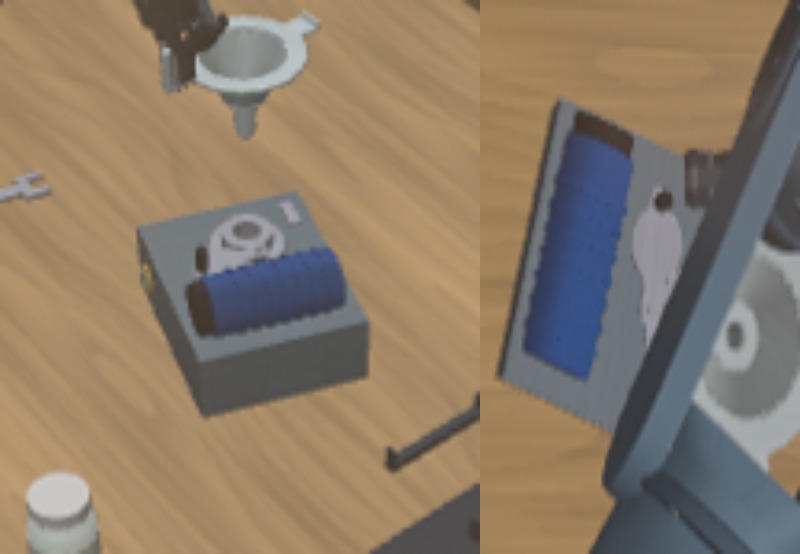

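The funnel is level above the open port, with the spout tip at crop (245,135). The cover is aside. I'll measure where the funnel axis sits in the hand.

```bash
python3 - <<'E'
from h import *
d=np.load('s3.npz')
v,u=np.mgrid[:480,:640]
def fit(w):
    s=np.linalg.lstsq(np.c_[2*w,np.ones(len(w))],(w**2).sum(1),rcond=None)[0];return s[:2],np.sqrt(s[2]+s[:2]@s[:2])
for P,I in (('p','im'),('p2','im2')):
    p=d[P];im=d[I].astype(int)
    near=(np.hypot(p[...,0]-.439,p[...,1]+.183)<.085)&(im.min(2)>80)&(im.max(2)-im.min(2)<35)
    f=near&(abs(p[...,2]-.3165)<.005)
    if f.sum()>20:
        w=p[f][:,:2]*1000;print(P,f.sum(),p[f][:,2].mean(),cv2.minEnclosingCircle(w.astype(np.float32)))
        h=cv2.convexHull(w.astype(np.float32))[:,0];print(' hullfit',fit(h))
    sp=near&(p[...,2]>.222)&(p[...,2]<.262);
    if sp.sum(): 
        w=p[sp];print(' spout',sp.sum(),w.mean(0)*1000,w[:,2].min())
        for lo in np.arange(.222,.262,.008):
            k=w[(w[:,2]>lo)&(w[:,2]<lo+.008)]
            if len(k): print('  ',round(lo,3),k.mean(0)[:2]*1000,len(k))
E
```

```text
p 248 0.31608947445269864 ((438.60107421875, -184.6689453125), 84.37492370605469)
 hullfit (array([ 437.72874456, -189.69960617]), np.float64(73.82112989278257))
 spout 35 [ 440.6522633  -175.1478548   240.86646675] 0.2231485293413158
   0.222 [ 437.30395276 -178.71612231] 7
   0.23 [ 441.76267298 -176.72505517] 6
   0.238 [ 439.81075385 -173.34420878] 11
   0.246 [ 442.92677034 -175.63406705] 7
   0.254 [ 443.17995592 -170.64674117] 4
p2 529 0.31651080336215387 ((427.1457214355469, -195.75543212890625), 56.973350524902344)
 hullfit (array([ 430.65184003, -190.37222439]), np.float64(52.66992525096856))
 spout 20 [ 434.1220795  -189.37859283  241.31218306] 0.22321192346655838
   0.222 [ 434.71565314 -189.77674704] 4
   0.23 [ 434.3036958  -189.27431308] 6
   0.238 [ 434.77516618 -191.06279182] 2
   0.246 [ 432.90744216 -189.27671297] 4
   0.254 [ 434.1441754  -188.39663861] 4
```

```bash
python3 -m pendant '[[1,0.0048,0.0005,0.03,0,0,0],[1,0,0,0.05,0,0,0],[1,0,0,0.05,0,0,0],[1,0,0,0.05,0,0,0],[1,0,0,0.03,0,0,0],[1,0,0,0.015,0,0,0],[1,0,0,0.015,0,0,0],[1,0,0,0,0,0,0]]'; python3 go.py 0.5134 -0.1798 0.159 3.4; python3 -m pendant '[[1,0,0,0.01,0,0,0],[1,0,0,0.01,0,0,0],[1,0,0,0,0,0,0]]'
```

```text
time_s: 17.82
tool_pos: [0.5137, -0.1804, 0.2015]
eef_rot: [-0.0, 1.0, 0.03, -0.0]
ft_force: [0.5, 0.3, -1.5]
width: 0.099
finger_force: 87.9
rotvec/45deg [-0.     0.     0.001] shift/0.5 pre [-0.0006 -0.0012  0.0849] post [-0.0006 -0.0012  0.0849] q [-0.56  0.14  1.71  0.    1.29  0.95] t 17.825
time_s: 18.2
tool_pos: [0.5134, -0.1802, 0.1911]
eef_rot: [-0.0, 1.0, 0.03, -0.0]
ft_force: [0.2, 0.8, -1.3]
width: 0.091
finger_force: 87.9
```

```bash
python3 -m pendant '[[1,0,0,0.01,0,0,0],[1,0,0,0.01,0,0,0],[1,0,0,0.01,0,0,0],[1,0,0,0.01,0,0,0],[1,0,0,0.008,0,0,0],[1,0,0,0,0,0,0]]'; python3 -m pendant '[[1,0,0,0.004,0,0,0],[1,0,0,0.004,0,0,0],[1,0,0,0,0,0,0]]'
```

```text
time_s: 18.95
tool_pos: [0.5135, -0.1802, 0.1671]
eef_rot: [-0.0, 1.0, 0.03, -0.0]
ft_force: [0.4, -0.3, -1.8]
width: 0.091
finger_force: 87.9
time_s: 19.32
tool_pos: [0.5136, -0.1804, 0.1634]
eef_rot: [-0.0, 1.0, 0.03, -0.0]
ft_force: [0.2, 0.5, -1.0]
width: 0.099
finger_force: 87.9
```

```bash
python3 -m pendant '[[1,0,0,0.003,0,0,0],[1,0,0,0.003,0,0,0],[1,0,0,0,0,0,0]]'; python3 -m pendant '[[1,0,0,0.002,0,0,0],[1,0,0,0.002,0,0,0],[1,0,0,0,0,0,0]]'
```

```text
time_s: 19.7
tool_pos: [0.5136, -0.1803, 0.1604]
eef_rot: [-0.0, 1.0, 0.03, -0.0]
ft_force: [1.1, -0.6, -1.2]
width: 0.093
finger_force: 87.9
time_s: 20.08
tool_pos: [0.514, -0.1805, 0.1593]
eef_rot: [0.0, 1.0, 0.03, 0.0]
ft_force: [-0.5, 0.7, 3.6]
width: 0.09
finger_force: 88.9
```

```bash
python3 -m pendant '[[0.8,0,0,0,0,0,0],[0.65,0,0,0,0,0,0],[0.65,0,0,0,0,0,0],[0.65,0,0,0,0,0,0],[0.65,0,0,-0.02,0,0,0],[0.65,0,0,-0.05,0,0,0],[0.65,0,0,-0.08,0,0,0],[0.65,0,0,-0.08,0,0,0],[0.65,-0.08,0,-0.02,0,0,0],[0.65,-0.08,0,0,0,0,0],[0.65,0,0,0,0,0,0],[0.65,0,0,0,0,0,0]]'; python3 w.py w4; python3 - <<'E'
from h import *
import pickle
p=pts(pickle.load(open('w4.pkl','rb')))
k=(np.hypot(p[...,0]-.439,p[...,1]+.183)<.058)&(np.hypot(p[...,0]-.439,p[...,1]+.183)>.047)&(abs(p[...,2]-.155)<.012)
w=p[k];s=np.linalg.lstsq(np.c_[w[:,:2]-w[:,:2].mean(0),np.ones(len(w))],w[:,2],rcond=None)[0];print(len(w),s)
E
```

```text
time_s: 21.58
tool_pos: [0.4344, -0.1855, 0.2844]
eef_rot: [0.0, 1.0, 0.03, 0.001]
ft_force: [-0.5, 0.8, -0.3]
width: 0.351
finger_force: 0.0
5051 [-0.00171896 -0.00076457  0.15523659]
```

View pics/w4.png

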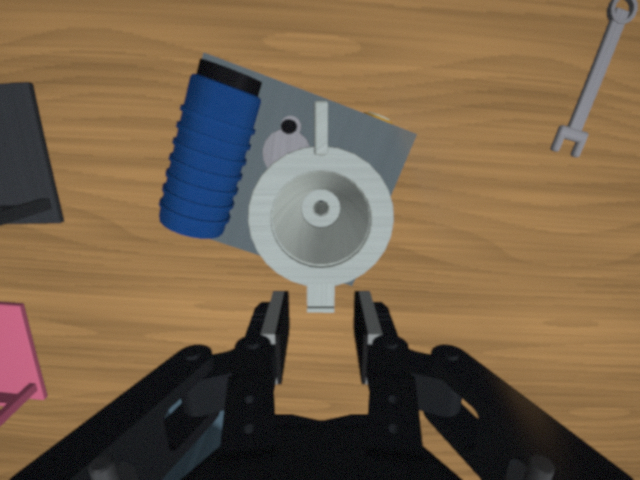

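The funnel sits flat: its flange, centred near (321,215), is level to 0.002 rad with its top at 155 mm. The knob is aside at (289,127) and the gripper is clear.

```bash
python3 -c "
from bench import close_job; print(close_job())"
```

```text
the job is handed in; nothing more can be done
None
```

I handed the job in at about 22 s of the 66 s allowed: the cover is swung aside to about 1.75 rad, the funnel came out by tilting it under the keeper bar, and it now sits flat in the filler port with the gripper clear.

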